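# Dot-mark a corrosion coupon with the automatic centre punch

## Task

The steel test coupon in the marking jig still needs its identity dot beside its hanging hole. Take the automatic centre punch out of its block, put its nose down through the guide bush at the hanging-hole end of the coupon and press it straight down until its spring trips with a snap, easing off at once without leaning on it; then stand the punch back in its block, fully down. Leave the coupon in its nest and the other things on the bench where they are.

Things in the scene. Friction and masses are not known exactly. Their poses are not given: they have to be found in the camera images.
- punch: Automatic centre punch of plain steel, standing upright in its block. Round barrel 16 mm across, 109 mm long, domed cap on top, lowest 6 mm tapering to 14 mm; about 150 g. Origin: centre of the barrel's flat lower end, z up the barrel. Below it stands the sprung nose, 8 mm thick, with its replaceable point (7 mm, last 6 mm a cone), 26 to 38 mm long in all: this differs and is not measured.
- punch_grip (a point): Middle of the barrel's knurled part, on its axis, 62 mm above the barrel's lower end and 47 mm below the top of the cap: the best place to hold the punch. z up the barrel.
- punch_nose (a joint): How far the nose is pressed up into the barrel, m: 0 at rest. Pressing takes about 4 N at first, rising to about 12 N at 0.007; then it trips: by 0.0085 the force has fallen by half or more, to 3 to 5 N (tripped). Hard stop at 0.0105. Lifted, it springs out again by itself.
- jig: Marking jig, fixed to the bench: aluminium base plate 132 x 64 x 9 mm with a nest for the coupon along its x, and across the middle a bridge plate 62 x 62 mm, top 24 mm above the bench, carrying two dark guide bushes 44 mm apart. A thumb screw stands at its +x end (the end of the coupon's hanging hole). Origin: centre of its underside, z up.
- bush_hole_end (a point): Mouth of the guide bush at the hanging-hole end, the one to use: centre of its upper rim, 26 mm above the bench. Bore 10 mm, straight through; the coupon's top face lies 14 mm below this point. z up.
- bush_plain_end (a point): Mouth of the other guide bush (same form, at the coupon's plain end): not to be used.
- coupon: Coupon of annealed steel lying flat in the jig's nest, 100 x 25 x 3 mm, loose, with a 9 mm hanging hole 40 mm from its centre on its +x side. Origin: centre of its underside, 9 mm above the bench; z up. Bearing on it through the punch with over 20 N (leaning on after the snap) bends it.
- nest (a point): Where the coupon's origin lies in the jig's nest.
- punch_block: White plastic block fixed to the bench, 46 x 86 x 60 mm (x, y, z), with the punch's well at one end and three spare points, up to 17 mm proud, at the other. Origin: centre of its underside, z up.
- well_seat (a point): Shoulder in the well on which the barrel's lower end rests when the punch is fully down: on the well's axis, 44 mm above the bench and 16 mm below the block's top. Above it the well is 18 mm across (for the 16 mm barrel), below it 11 mm across and 42 mm deep (for the nose). z up.
- vial_2: Screw vial with a white cap, 25 mm across and 50 mm tall, standing between jig and block; a bystander. Origin: centre of its underside.
- loose_cap_1: Loose blue screw cap, 33 mm across and 22 mm tall, between jig and block; a bystander. Origin: centre of its underside.
- vial_3: Screw vial with a red cap, 25 mm across and 50 mm tall, in front of the balance; a bystander. Origin: centre of its underside.
- tweezers_blue: Blue tweezers lying flat, 42 x 73 x 9 mm; a bystander. Origin: centre of its underside.
There are look-alikes about, which are no part of the job. Of the things like the punch_block, leave any that is yellow; of the rest the larger one is meant.

How it is judged:
By the outcome, as a careful person would: the job done as asked, in the order asked, and still so for the second after the job is handed in, with the robot touching nothing.
It also fails if it takes over 61 s, if anything falls off the work surface, if the arm or the gripper's body presses on something with over 40 N, if the wrist force passes 120 N, or if a joint passes its speed limit or range.

## Robot

A 7-joint arm with a two-finger parallel gripper is mounted at the origin on a cart in front of the work surface, level with it; the furniture and walls round the work are solid. World frame = base frame: x ahead of the robot, y to its left, z up, the work surface at z = 0. Lengths are in m, angles in rad, forces in N, time in s.
With the tool pointing down it reaches from about 0.4 to 0.85 m from the base axis. Payload 10.4 kg.
Tool frame: the origin (TCP) lies at the very end of the fingers, on their centre line; the grasp point (between the pads) lies behind it (tcp_to_grasp is the z of the grasp point in the tool frame, in m); z points along the fingers, x is the direction in which the jaws open and shut, and the axes are right-handed (so a half turn about z gives the same grasp; the last joint's range is limited). The gripper opens to 87 mm and grips with 3 to 60 N. Pads are 19 mm wide; open, the fingers measure 117 mm over their backs; the gripper's body (75 mm by 190 mm) begins 51 mm behind the grasp point.
Start: joints at [1.236, 0.332, -0.065, 1.46, 0.022, 1.35, -0.088], TCP at [0.192, -0.595, 0.223] pointing down, gripper open.
Joint ranges: [-2.6, 2.6], [-0.5, 2.12], [-1.47, 1.34], [0.16, 2.42], [-1.27, 4.41], [0.06, 2.06], [-2.6, 2.6]. Speed limits (rad/s): [2.22, 2.22, 2.79, 2.79, 3.14, 3.14, 3.14].

## Interface

Orientations are given as a rotation vector (axis times angle).
In Python, from plant import read_state, grab_frame, job_done, tcp_to_grasp gives the robot as it stands. The module is installed in compiled form; this text tells all that it offers.
- The arm moves only by the shell command python3 -m crank 'ROWS' [FORCE]. ROWS is JSON, a list that holds one entry, the list of rows, each a list of 7 numbers: the turn, a rotation vector about the tool's x, y, z in units of 8 degrees (1.0 is 8 degrees), then the shift along the tool's x, y, z in units of 25 mm (1.0 is 25 mm), then the opening, from 0 (shut) to 1 (fully open). A call has 1 to 8 rows; each row shifts and turns the pose as measured when the row begins, along the tool's axes as they then stand; what a row does not reach is not made up. A row lasts 1/10 s, in which the tool goes at most 50 mm and 8.59 degrees, less where a joint would pass 70% of its speed; a pose out of reach is approached as far as the arm can. A call is refused whole if a number of a shift passes 1 or a number of a turn 1, either way. A call with a gripper value outside its range is refused whole. The fingers move at their own pace and stop on an object; FORCE is the grip in N (left out, the last holds). Time passes only in rows, so rows that do not move let the fingers close. It gives the time, the measured TCP pose, the force and the opening at its end, in the units of the state.
- read_state(): the state, without advancing time (a new reading comes with each control period).
- grab_frame(name): name is "side" or "top"; returns a dict with "img" (480x640x3 uint8, blue, green, red), "mtx" (3x3 intrinsics, pixels), "D" ([k1, k2, p1, p2, k3] as OpenCV has them; the pictures are not rectified), "R" (3x3) and "t" (3): a world point X has camera coordinates R X + t. Camera axes: x right, y down, z forward; pixel columns grow to the right and rows downward; lengths in m; the calibration is good to about 2 mm. A picture is of the moment at which its call begins. There is no depth.
- job_done(): hands the job in, once; it reports no verdict.
The state is a dict: "time": time; "joints": joint angles; "joint_vel": joint speeds; "joint_torque": joint torques, N m; "tool_pos": TCP position; "ee_rot": TCP orientation; "ft_force": force on the tool from outside, world axes, zero at the start; "torque": the same for the moment, N m; "opening": opening from 0.0 (shut) to 1.0 (fully open).
Only numpy, scipy, OpenCV 4.12 (cv2) and the standard library are available. Lean on these libraries where they do the work, as an engineer would, in place of code of your own. Each camera call takes 0.05 s, during which the arm holds its last target. There are 200 camera calls.

## Working session

There is one attempt and no reset: what is moved stays moved. The work goes in short steps, Python scripts to look and compute and a shell command to move; the robot and the scene stay as the last step left them, time stands still between calls to the robot, and variables do not carry over. Pictures are saved under pics/ and viewed, about 8 in all and at most 12, crops included, and the job is handed in when it is done.

```bash
mkdir -p pics; cat > h.py <<'E'
import cv2, numpy as np
from plant import *
from scipy.spatial.transform import Rotation as Ro
def ray(f,uv):
    p=cv2.undistortPoints(np.array([[uv]],float),f["mtx"],np.array(f["D"],float))[0,0]
    R=np.array(f["R"]);t=np.array(f["t"]).ravel()
    return -R.T@t, R.T@np.array([p[0],p[1],1])
def onz(f,uv,z):
    o,d=ray(f,uv); return o+d*(z-o[2])/d[2]
def tri(f1,u1,f2,u2):
    A=[];b=[]
    o1,d1=ray(f1,u1);o2,d2=ray(f2,u2)
    s=np.linalg.lstsq(np.c_[d1,-d2],o2-o1,rcond=None)[0]
    a=o1+d1*s[0];c=o2+d2*s[1]; return (a+c)/2,np.linalg.norm(a-c)
def proj(f,X):
    return cv2.projectPoints(np.array([X],float),cv2.Rodrigues(np.array(f["R"]))[0],np.array(f["t"],float),f["mtx"],np.array(f["D"],float))[0].ravel()
def totool(dw):
    s=read_state(); return Ro.from_rotvec(s["ee_rot"]).inv().apply(dw)/0.025
E
python3 - <<'E'
from h import *
for n in("top","side"):
    f=grab_frame(n);cv2.imwrite(f"pics/{n}0.png",f["img"])
    o,d=ray(f,(320,240));print(n,o,d)
s=read_state();print(s,tcp_to_grasp);print(Ro.from_rotvec(s["ee_rot"]).as_matrix().round(3))
E
```

```text
top [ 0.30796878 -0.08595     1.57340325] [ 0.1590003  -0.0105138  -0.98729342]
side [-0.16236948  0.91971229  0.6994282 ] [ 0.49885717 -0.74129223 -0.44925721]
{'time': 0.1, 'joints': array([ 1.23641144,  0.33279206, -0.06469422,  1.46083897,  0.02159524,
        1.34989338, -0.08851777]), 'joint_vel': array([ 0.000273  , -0.00081585,  0.00083106, -0.00014381,  0.00164645,
       -0.00178758,  0.00019208]), 'joint_torque': array([ 4.87048055e-04, -6.24542499e+01,  2.36911996e-02, -3.90719926e+01,
       -6.16236334e-02,  3.66373127e-02,  1.03878431e-04]), 'tool_pos': array([ 0.19161605, -0.59454861,  0.22185262]), 'ee_rot': array([-2.53884885e+00,  1.84920135e+00,  1.61703475e-03]), 'ft_force': array([-0.23764286,  0.65354757,  1.11196787]), 'torque': array([ 0.04220004, -0.02435077,  0.0075476 ]), 'opening': 1.0004905286052164} -0.0187
[[ 0.307 -0.952 -0.   ]
 [-0.952 -0.307  0.001]
 [-0.001  0.    -1.   ]]
```

View pics/top0.png

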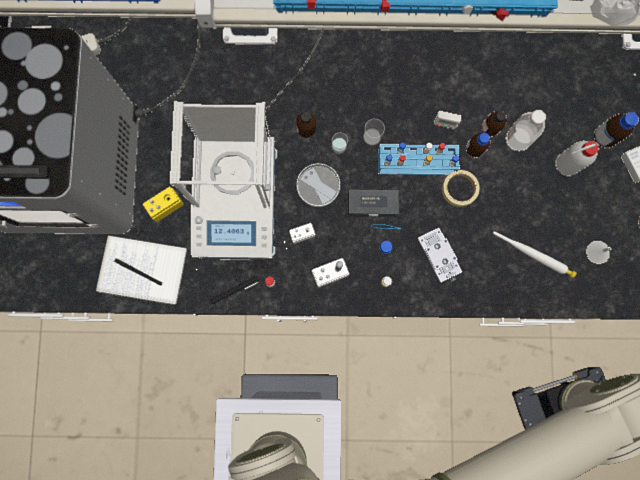

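View pics/side0.png

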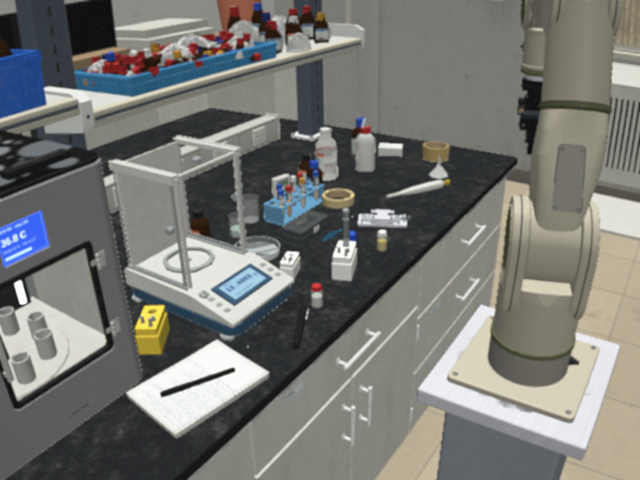

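The top view shows the white block with the punch at (330,272), the jig at (440,255), the vial at (387,282) and the blue cap at (387,246). A smaller white block sits at (302,233) and a yellow one at (162,204). In the side view the punch stands in the block at (345,245), and the jig is at (383,220).

```bash
python3 - <<'E'
from h import *
t=cv2.imread("pics/top0.png");s=cv2.imread("pics/side0.png")
a=cv2.resize(t[222:292,300:480],None,fx=4.4,fy=4.4,interpolation=cv2.INTER_CUBIC)
b=cv2.resize(s[195:290,320:420],None,fx=2.9,fy=2.9,interpolation=cv2.INTER_CUBIC)
c=np.zeros((a.shape[0]+b.shape[0],a.shape[1],3),np.uint8);c[:a.shape[0]]=a;c[a.shape[0]:,:b.shape[1]]=b
cv2.imwrite("pics/c1.png",c);print(c.shape,a.shape)
f=grab_frame("top");g=grab_frame("side")
# white masks
hsv=cv2.cvtColor(t,cv2.COLOR_BGR2HSV);m=((hsv[...,2]>150)&(hsv[...,1]<60)).astype(np.uint8)
for nm,(x0,y0,x1,y1),z in(("block",(305,252,355,292),.06),("jig",(410,222,470,290),.009)):
    mm=np.zeros_like(m);mm[y0:y1,x0:x1]=m[y0:y1,x0:x1]
    cs=cv2.findContours(mm,0,2)[0];k=max(cs,key=cv2.contourArea)
    r=cv2.minAreaRect(k);bx=cv2.boxPoints(r);print(nm,r)
    W=np.array([onz(f,p,z) for p in bx]);print(W.round(4),W.mean(0))
E
```

```text
(584, 792, 3) (308, 792, 3)
block ((330.208740234375, 271.8427734375), (18.37972640991211, 33.672237396240234), 68.96248626708984)
[[ 0.4763 -0.0805  0.06  ]
 [ 0.5081 -0.16    0.06  ]
 [ 0.4645 -0.1769  0.06  ]
 [ 0.433  -0.0977  0.06  ]] [ 0.47046648 -0.12877244  0.06      ]
jig ((440.3682861328125, 254.06787109375), (50.77930450439453, 25.32230567932129), 62.74467086791992)
[[ 0.5702 -0.36    0.009 ]
 [ 0.6021 -0.4202  0.009 ]
 [ 0.4826 -0.4789  0.009 ]
 [ 0.4514 -0.4192  0.009 ]] [ 0.52658014 -0.41961202  0.009     ]
```

View pics/c1.png

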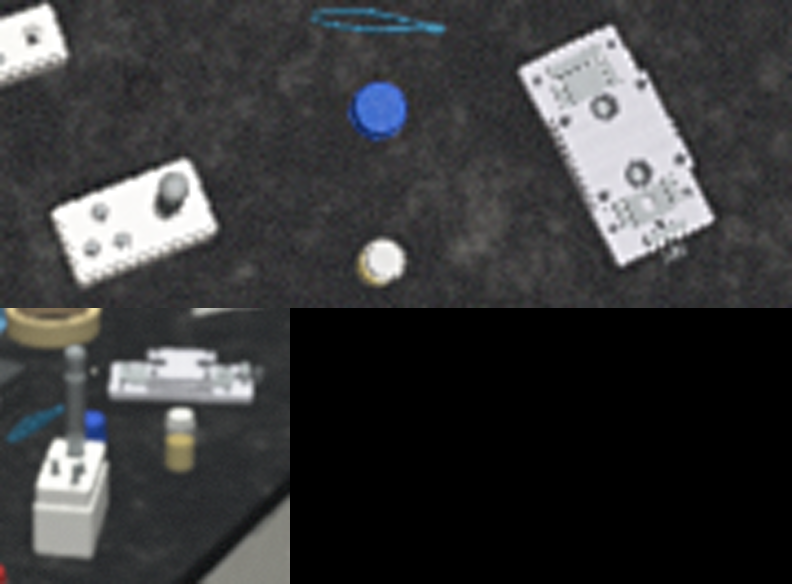

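The lower crop shows the thumb screw at the jig's lower right, so the bush to use is at crop (639,173), which is top pixel ≈(444.8,260.9). The punch cap is at top ≈(338.9,263.2) and side ≈(345.9,210).

```bash
python3 - <<'E'
from h import *
f=grab_frame("top");g=grab_frame("side")
P,e=tri(f,(338.9,263.2),g,(345.9,210.5));print("cap tri",P,e,"onz",onz(f,(338.9,263.2),.151))
print("side base",onz(g,(320+76/2.9-.3,195+(452-308)/2.9-.3),.06))
B=onz(f,(444.84,260.93),.026);C=onz(f,(436.9,245.9),.026);print("bush",B,C,np.linalg.norm(B-C))
P[2]=0;s=read_state();d=onz(f,(338.9,263.2),.151)-s["tool_pos"];print(totool(d))
E
```

```text
cap tri [ 0.48221524 -0.14679132  0.14710485] 0.00038013397821606403 onz [ 0.48157218 -0.14671594  0.151     ]
side base [ 0.48312106 -0.14762891  0.06      ]
bush [ 0.50599267 -0.4273745   0.026     ] [ 0.54525418 -0.4074533   0.026     ] 0.04402635810657463
[-13.49971671 -16.5323499    2.85757576]
```

```bash
R='[0,0,0,-0.8,-1,0,1]'; python3 -m crank '[[[0,0,0,-0.8,-1,0,1],[0,0,0,-0.8,-1,0,1],[0,0,0,-0.8,-1,0,1],[0,0,0,-0.8,-1,0,1],[0,0,0,-0.8,-1,0,1],[0,0,0,-0.8,-1,0,1],[0,0,0,-0.8,-1,0,1],[0,0,0,-0.8,-1,0,1]]]' 60
python3 -m crank '[[[0,0,0,-0.8,-1,0,1],[0,0,0,-0.8,-1,0,1],[0,0,0,-0.8,-1,0,1],[0,0,0,-0.8,-1,0,1],[0,0,0,-0.8,-1,0,1],[0,0,0,-0.8,-1,0,1],[0,0,0,-0.8,-1,0,1],[0,0,0,0,0,0,1]]]'
python3 - <<'E'
from h import *
s=read_state();print(Ro.from_rotvec(s["ee_rot"]).as_matrix().round(4));print(totool(np.array([.4822,-.1471,.0873])-s["tool_pos"]))
print(Ro.from_rotvec(s["ee_rot"]).as_rotvec())
E
```

```text
time: 1.1
tool_pos: [0.334, -0.3769, 0.2209]
ee_rot: [2.53, -1.859, -0.002]
ft_force: [0.9, 0.4, -0.2]
opening: 1.001
time: 1.9
tool_pos: [0.4653, -0.1783, 0.2216]
ee_rot: [2.536, -1.852, 0.002]
ft_force: [-0.5, 0.3, -0.7]
opening: 1.0
[[ 3.041e-01 -9.527e-01  2.000e-04]
 [-9.527e-01 -3.041e-01 -1.800e-03]
 [ 1.800e-03  3.000e-04 -1.000e+00]]
[-0.99334613 -1.025143    5.37021819]
[ 2.53573320e+00 -1.85241957e+00  1.97869101e-03]
```

```bash
python3 -m crank '[[[0,0,0,-0.99,-1,0,1],[0,0,0,0,0,0,1],[0,0,0,0,0,0.9,1],[0,0,0,0,0,0.9,1],[0,0,0,0,0,0,1]]]'
python3 - <<'E'
from h import *
s=read_state();print(s["tool_pos"],totool(np.array([.4822,-.1471,.0873])-s["tool_pos"]))
f=grab_frame("top");g=grab_frame("side")
G=np.array(s["tool_pos"]);print(proj(f,G),proj(g,G))
c=np.hstack([cv2.resize(f["img"][220:310,290:390],(400,360),interpolation=2),cv2.resize(g["img"][150:290,280:400],(360,420),interpolation=2)[:360]])
cv2.imwrite("pics/c2.png",c)
E
```

```text
time: 2.4
tool_pos: [0.482, -0.1476, 0.1761]
ee_rot: [2.536, -1.851, 0.005]
ft_force: [0.4, 0.1, -0.2]
opening: 0.996
[ 0.48203921 -0.14760102  0.17610485] [-0.03047541 -0.01034277  3.55211037]
[339.74357786 261.71296301] [346.20215922 198.63586106]
```

View pics/c2.png

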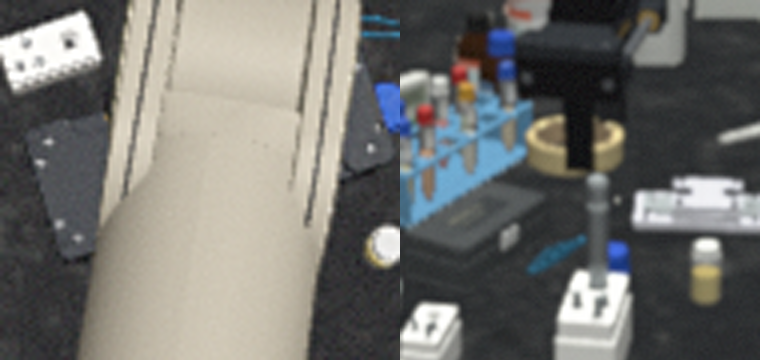

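The side view shows the punch directly beneath the gripper: cap at crop (598,180), projected tool tip at (598,146). The top view is hidden by the arm. Next I descend and grip.

```bash
python3 -m crank '[[[0,0,0,0,0,0.8,1],[0,0,0,0,0,0.8,1],[0,0,0,0,0,0.8,1],[0,0,0,0,0,0.7,1],[0,0,0,0,0,0.4,1],[0,0,0,0,0,0,1]]]'
python3 -c "
from h import *
s=read_state();print(s['tool_pos'],s['ft_force'],totool(np.array([.4822,-.1471,.0873])-s['tool_pos']))"
```

```text
time: 3.1
tool_pos: [0.4887, -0.1523, 0.0973]
ee_rot: [-2.532, 1.856, -0.03]
ft_force: [-0.1, -0.3, 0.3]
opening: 0.998
[ 0.48865322 -0.15225314  0.09726325] [-0.07273635 -0.2567829   0.32399985] [-0.27990304  0.18904392  0.39225107]
```

```bash
cat >> h.py <<'E'
def rep(target):
    s=read_state();Rm=Ro.from_rotvec(s["ee_rot"]);z=Rm.as_matrix()[:,2]
    ax=np.cross(z,[0,0,-1]) # world rotation to level
    print("t",round(s["time"],2),"pos",s["tool_pos"].round(4),"F",s["ft_force"].round(1),"op",round(s["opening"],3),"tilt z",z.round(4))
    print(" turn units",(Rm.inv().apply(ax)/np.radians(8)).round(3)," shift units",totool(np.array(target)-s["tool_pos"]).round(3))
    print(" j",s["joints"].round(2))
E
python3 -c "
from h import *
rep([.4822,-.1471,.0873])"
```

```text
t 3.1 pos [ 0.4887 -0.1523  0.0973] F [-0.1 -0.3  0.3] op 0.998 tilt z [ 0.0163 -0.0096 -0.9998]
 turn units [-0.091 -0.101  0.   ]  shift units [-0.28   0.189  0.392]
 j [ 0.66  0.22 -0.49  1.9   0.13  1.03 -1.16]
```

```bash
python3 -m crank '[[[-0.09,-0.1,0,-0.28,0.19,0,1],[0,0,0,0,0,0,1]]]' >/dev/null
python3 -c "
from h import *
rep([.4822,-.1471,.0873])"
```

```text
t 3.3 pos [ 0.4825 -0.147   0.0991] F [ 0.1 -0.4  0.4] op 1.001 tilt z [ 9.e-04  0.e+00 -1.e+00]
 turn units [-0.006 -0.002  0.   ]  shift units [-0.     0.013  0.474]
 j [ 0.66  0.22 -0.5   1.9   0.12  1.05 -1.15]
```

```bash
python3 -m crank '[[[0,0,0,0,0,0.25,1],[0,0,0,0,0,0.2,1],[0,0,0,0,0,0,1]]]' >/dev/null
python3 -c "
from h import *
rep([.4822,-.1471,.0873])"
```

```text
t 3.6 pos [ 0.4835 -0.1473  0.0887] F [-0.6 -0.1 -0.6] op 0.999 tilt z [ 0.0035 -0.0012 -1.    ]
 turn units [-0.022 -0.016  0.   ]  shift units [-0.024  0.048  0.058]
 j [ 0.65  0.23 -0.49  1.91  0.13  1.03 -1.16]
```

```bash
python3 -m crank '[[[-0.02,-0.02,0,-0.02,0.05,0.05,1],[0,0,0,0,0,0,0.1],[0,0,0,0,0,0,0.1],[0,0,0,0,0,0,0.1],[0,0,0,0,0,0,0],[0,0,0,0,0,0,0],[0,0,0,0,0,0,0],[0,0,0,0,0,0,0]]]' 50
python3 -c "
from h import *
rep([.4822,-.1471,.0873])"
```

```text
time: 4.4
tool_pos: [0.4822, -0.1473, 0.0876]
ee_rot: [-2.533, 1.857, 0.001]
ft_force: [-0.8, 0.1, -0.5]
opening: 0.452
t 4.4 pos [ 0.4822 -0.1473  0.0876] F [-0.8  0.1 -0.5] op 0.452 tilt z [-1.e-04  7.e-04 -1.e+00]
 turn units [-0.001  0.005 -0.   ]  shift units [-0.007 -0.002  0.01 ]
 j [ 0.65  0.23 -0.49  1.91  0.13  1.03 -1.16]
```

```bash
python3 -m crank '[[[0,0,0,0,0,0,0],[0,0,0,0,0,0,0],[0,0,0,0,0,0,0],[0,0,0,0,0,0,0],[0,0,0,0,0,0,0],[0,0,0,0,0,0,0]]]' 50
python3 -c "
from h import *
rep([.4822,-.1471,.0873])"
```

```text
time: 5.0
tool_pos: [0.4823, -0.1473, 0.0876]
ee_rot: [-2.533, 1.857, 0.001]
ft_force: [-0.5, -0.6, -0.2]
opening: 0.173
t 5.0 pos [ 0.4823 -0.1473  0.0876] F [-0.5 -0.6 -0.2] op 0.173 tilt z [ 0.e+00  6.e-04 -1.e+00]
 turn units [-0.001  0.004 -0.   ]  shift units [-0.009 -0.     0.012]
 j [ 0.65  0.23 -0.49  1.91  0.13  1.03 -1.16]
```

```bash
python3 -m crank '[[[0,0,0,0,0,0,0],[0,0,0,0,0,0,0],[0,0,0,0,0,-0.2,0],[0,0,0,0,0,-0.3,0],[0,0,0,0,0,-0.3,0],[0,0,0,0,0,0,0]]]' 50
python3 -c "
from h import *
rep([.4822,-.1472,.166])"
```

```text
time: 5.6
tool_pos: [0.4818, -0.1471, 0.109]
ee_rot: [-2.534, 1.857, 0.002]
ft_force: [0.6, 0.9, -2.5]
opening: 0.172
t 5.6 pos [ 0.4818 -0.1471  0.109 ] F [ 0.6  0.9 -2.5] op 0.172 tilt z [-0.0011  0.0012 -1.    ]
 turn units [ 0.005  0.01  -0.   ]  shift units [ 0.004 -0.013 -2.28 ]
 j [ 0.66  0.21 -0.5   1.89  0.11  1.07 -1.15]
```

```bash
python3 -m crank '[[[0,0,0,0,0,-0.5,0],[0,0,0,0,0,-0.6,0],[0,0,0,0,0,-0.6,0],[0,0,0,0,0,-0.6,0],[0,0,0,0,0,-0.3,0],[0,0,0,0,0,0,0]]]' 
python3 -m crank '[[[0,0,0,0.9,0.2,0,0],[0,0,0,0.9,0.2,0,0],[0,0,0,0.9,0.2,0,0],[0,0,0,0.9,0.2,0,0],[0,0,0,0.9,0.2,0,0],[0,0,0,0.9,0.2,0,0],[0,0,0,0.9,0.2,0,0],[0,0,0,0.9,0.2,0,0]]]' 
python3 -m crank '[[[0,0,0,0.9,0.2,0,0],[0,0,0,0.9,0.2,0,0],[0,0,0,0.9,0.2,0,0],[0,0,0,0,0,0,0]]]' 
python3 -c "
from h import *
rep([.506,-.4274,.15])"
```

```text
time: 6.2
tool_pos: [0.4819, -0.147, 0.18]
ee_rot: [-2.534, 1.856, 0.001]
ft_force: [-0.6, 0.4, -2.1]
opening: 0.17
time: 7.0
tool_pos: [0.4978, -0.3325, 0.1756]
ee_rot: [-2.541, 1.847, 0.01]
ft_force: [0.1, -0.7, -1.4]
opening: 0.176
time: 7.4
tool_pos: [0.5019, -0.4071, 0.1709]
ee_rot: [2.536, -1.852, -0.018]
ft_force: [-1.1, 0.1, -2.5]
opening: 0.171
t 7.4 pos [ 0.5019 -0.4071  0.1709] F [-1.1  0.1 -2.5] op 0.171 tilt z [-0.0098  0.0058 -0.9999]
 turn units [ 0.054  0.061 -0.   ]  shift units [0.83  0.084 0.829]
 j [ 0.86  0.44 -0.34  1.44  0.15  1.3  -0.75]
```

```bash
python3 -m crank '[[[0.05,0.06,0,0.8,0.08,0.3,0],[0,0,0,0,0,0.5,0],[0,0,0,0,0,0.5,0],[0,0,0,0,0,0,0]]]' 
python3 -c "
from h import *
rep([.506,-.4274,.12])"
```

```text
time: 7.8
tool_pos: [0.5056, -0.4247, 0.1337]
ee_rot: [-2.537, 1.851, 0.008]
ft_force: [-0.1, 0.3, -1.8]
opening: 0.177
t 7.8 pos [ 0.5056 -0.4247  0.1337] F [-0.1  0.3 -1.8] op 0.177 tilt z [-0.0032  0.0039 -1.    ]
 turn units [ 0.014  0.033 -0.   ]  shift units [0.109 0.015 0.546]
 j [ 0.87  0.49 -0.33  1.45  0.16  1.23 -0.74]
```

```bash
python3 -m crank '[[[0.01,0.03,0,0.11,0.02,0.4,0],[0,0,0,0,0,0,0]]]' >/dev/null
python3 - <<'E'
from h import *
rep([.506,-.4274,.12])
f=grab_frame("top");g=grab_frame("side")
print(proj(g,[.506,-.4274,.026]),proj(g,[.506,-.4274,.036]),proj(g,[.506,-.4274,.08]))
c=cv2.resize(g["img"][150:240,330:430],(800,600*720//600),interpolation=2)[:600]
c=cv2.resize(g["img"][160:235,335:435],(800,600),interpolation=2)
cv2.imwrite("pics/c3.png",c)
d=f["img"][210:310,400:500];cv2.imwrite("pics/c3t.png",cv2.resize(d,(400,400)))
E
```

```text
t 8.0 pos [ 0.5061 -0.4261  0.1226] F [ 0.2 -0.4 -2.7] op 0.171 tilt z [-0.001  0.001 -1.   ]
 turn units [0.004 0.009 0.   ]  shift units [0.048 0.02  0.105]
 j [ 0.87  0.5  -0.32  1.46  0.16  1.21 -0.74]
[391.57370851 213.45866223] [391.68581738 210.1160152 ] [392.17515937 195.2013075 ]
```

View pics/c3.png

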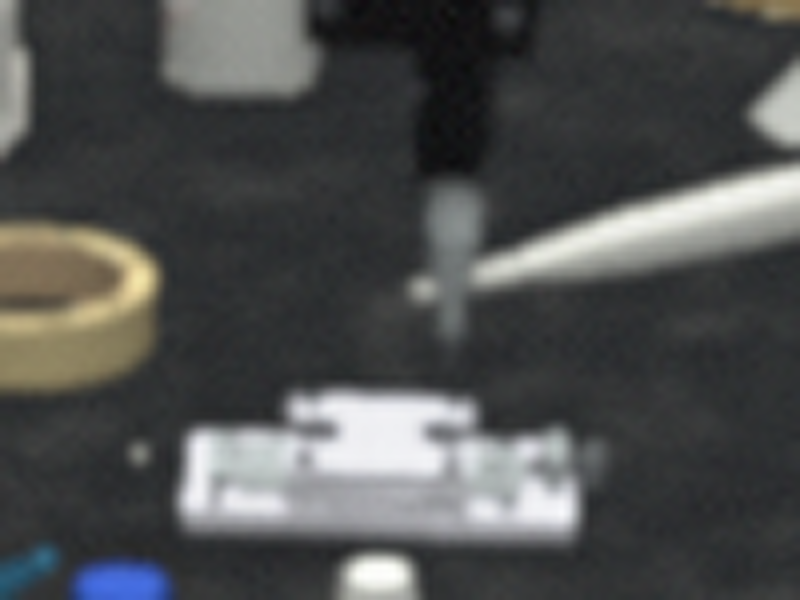

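The side crop shows the punch in the jaws with its tip at about (452,345), i.e. px (391.5,203), some 25–30 mm over the bush mouth and on the expected axis. I go down slowly and watch the force.

```bash
python3 -m crank '[[[0.0,0.01,0,0.07,0.02,0.2,0],[0,0,0,0,0,0.2,0],[0,0,0,0,0,0.2,0],[0,0,0,0,0,0,0]]]' >/dev/null
python3 -c "
from h import *
rep([.5063,-.428,.1])"
```

```text
t 8.5 pos [ 0.5081 -0.4286  0.1099] F [-0.1  0.2 -2.6] op 0.17 tilt z [ 0.0037 -0.0033 -1.    ]
 turn units [-0.018 -0.03  -0.   ]  shift units [-0.046  0.061  0.395]
 j [ 0.87  0.51 -0.32  1.47  0.17  1.18 -0.74]
```

```bash
python3 -m crank '[[[-0.018,-0.03,0,-0.05,0.06,0.12,0],[0,0,0,0,0,0,0],[0,0,0,0,0,0.1,0],[0,0,0,0,0,0,0]]]' >/dev/null
python3 -c "
from h import *
rep([.5063,-.428,.1])"
```

```text
t 8.9 pos [ 0.5061 -0.4278  0.1039] F [ 1.   0.8 -3.2] op 0.173 tilt z [-4.e-04  3.e-04 -1.e+00]
 turn units [ 0.002  0.003 -0.   ]  shift units [ 0.009 -0.007  0.158]
 j [ 0.87  0.52 -0.32  1.48  0.17  1.18 -0.74]
```

```bash
python3 -m crank '[[[0,0,0,0,0,0.1,0],[0,0,0,0,0,0,0],[0,0,0,0,0,0.1,0],[0,0,0,0,0,0,0]]]'
python3 -c "
from h import *
rep([.5063,-.428,.095])"
python3 -m crank '[[[0,0,0,0,0,0.1,0],[0,0,0,0,0,0,0]]]'
python3 -c "
from h import *
rep([.5063,-.428,.095])"
```

```text
time: 9.3
tool_pos: [0.5062, -0.4279, 0.0987]
ee_rot: [-2.54, 1.849, 0.0]
ft_force: [-0.6, -0.8, -1.9]
opening: 0.171
t 9.3 pos [ 0.5062 -0.4279  0.0987] F [-0.6 -0.8 -1.9] op 0.171 tilt z [-0.  0. -1.]
 turn units [0. 0. 0.]  shift units [ 0.004 -0.004  0.148]
 j [ 0.87  0.52 -0.32  1.48  0.17  1.17 -0.74]
time: 9.5
tool_pos: [0.5062, -0.4279, 0.096]
ee_rot: [2.54, -1.849, -0.0]
ft_force: [0.1, 0.4, -1.9]
opening: 0.173
t 9.5 pos [ 0.5062 -0.4279  0.096 ] F [ 0.1  0.4 -1.9] op 0.173 tilt z [-0.  0. -1.]
 turn units [ 0.  0. -0.]  shift units [ 0.004 -0.003  0.04 ]
 j [ 0.87  0.52 -0.32  1.48  0.17  1.16 -0.74]
```

```bash
for i in 1; do python3 -m crank '[[[0,0,0,0,0,0.08,0],[0,0,0,0,0,0,0]]]'; python3 -m crank '[[[0,0,0,0,0,0.08,0],[0,0,0,0,0,0,0]]]';python3 -m crank '[[[0,0,0,0,0,0.08,0],[0,0,0,0,0,0,0]]]'; done
python3 -c "
from h import *
rep([.5063,-.428,.085])"
```

```text
time: 9.7
tool_pos: [0.5062, -0.4279, 0.0938]
ee_rot: [-2.54, 1.849, -0.0]
ft_force: [0.1, 0.8, -1.8]
opening: 0.177
time: 9.9
tool_pos: [0.5067, -0.4278, 0.0918]
ee_rot: [-2.54, 1.848, -0.001]
ft_force: [0.3, 0.9, -2.2]
opening: 0.173
time: 10.1
tool_pos: [0.5069, -0.4277, 0.0897]
ee_rot: [-2.54, 1.848, -0.002]
ft_force: [0.3, -0.3, -2.7]
opening: 0.17
t 10.1 pos [ 0.5069 -0.4277  0.0897] F [ 0.3 -0.3 -2.7] op 0.17 tilt z [ 0.0012 -0.     -1.    ]
 turn units [-0.008 -0.003  0.   ]  shift units [0.004 0.029 0.189]
 j [ 0.87  0.53 -0.32  1.49  0.17  1.15 -0.74]
```

```bash
python3 -m crank '[[[-0.008,0,0,0,0.025,0.06,0],[0,0,0,0,0,0,0]]]'; python3 -m crank '[[[0,0,0,0,0,0.06,0],[0,0,0,0,0,0,0]]]';python3 -m crank '[[[0,0,0,0,0,0.06,0],[0,0,0,0,0,0,0]]]'
python3 -c "
from h import *
rep([.5063,-.428,.082])"
```

```text
time: 10.3
tool_pos: [0.5069, -0.4277, 0.0884]
ee_rot: [-2.54, 1.848, -0.002]
ft_force: [1.2, -0.1, -2.1]
opening: 0.175
time: 10.5
tool_pos: [0.5069, -0.4277, 0.0868]
ee_rot: [-2.54, 1.848, -0.002]
ft_force: [0.7, 0.6, -2.7]
opening: 0.172
time: 10.7
tool_pos: [0.5071, -0.4279, 0.0857]
ee_rot: [-2.54, 1.848, -0.003]
ft_force: [1.1, 0.9, 1.8]
opening: 0.172
t 10.7 pos [ 0.5071 -0.4279  0.0857] F [1.1 0.9 1.8] op 0.172 tilt z [ 0.0016 -0.001  -1.    ]
 turn units [-0.009 -0.01   0.   ]  shift units [-0.006  0.031  0.149]
 j [ 0.87  0.53 -0.32  1.49  0.18  1.14 -0.74]
```

```bash
python3 -m crank '[[[-0.009,-0.01,0,0,0.02,0.05,0]]]'; python3 -m crank '[[[0,0,0,0,0,0.05,0]]]';python3 -m crank '[[[0,0,0,0,0,0.05,0]]]'
python3 -c "
from h import *
rep([.5063,-.428,.079])"
```

```text
time: 10.8
tool_pos: [0.5069, -0.4281, 0.085]
ee_rot: [-2.541, 1.848, -0.001]
ft_force: [1.0, 2.6, 2.6]
opening: 0.171
time: 10.9
tool_pos: [0.5072, -0.4281, 0.0841]
ee_rot: [-2.541, 1.848, -0.002]
ft_force: [-0.5, 1.6, 4.2]
opening: 0.173
time: 11.0
tool_pos: [0.5073, -0.4281, 0.0832]
ee_rot: [-2.541, 1.848, -0.002]
ft_force: [-1.3, 1.1, 4.5]
opening: 0.176
t 11.0 pos [ 0.5073 -0.4281  0.0832] F [-1.3  1.1  4.5] op 0.176 tilt z [ 1.3e-03 -7.0e-04 -1.0e+00]
 turn units [-0.007 -0.008  0.   ]  shift units [-0.017  0.037  0.168]
 j [ 0.87  0.54 -0.32  1.49  0.18  1.14 -0.74]
```

```bash
python3 -m crank '[[[-0.005,-0.005,0,0,0.02,0.05,0]]]'; python3 -m crank '[[[0,0,0,0,0.02,0.05,0]]]';python3 -m crank '[[[0,0,0,0,0.01,0.05,0]]]'
python3 -c "
from h import *
rep([.5063,-.428,.079])"
```

```text
time: 11.1
tool_pos: [0.5071, -0.4282, 0.0823]
ee_rot: [-2.541, 1.847, -0.002]
ft_force: [1.2, 2.0, 5.0]
opening: 0.171
time: 11.2
tool_pos: [0.5071, -0.4283, 0.0814]
ee_rot: [-2.54, 1.847, -0.003]
ft_force: [0.1, 2.5, 6.7]
opening: 0.174
time: 11.3
tool_pos: [0.5073, -0.4282, 0.0806]
ee_rot: [-2.54, 1.847, -0.004]
ft_force: [-1.1, 2.7, 7.6]
opening: 0.17
t 11.3 pos [ 0.5073 -0.4282  0.0806] F [-1.1  2.7  7.6] op 0.17 tilt z [ 2.6e-03 -7.0e-04 -1.0e+00]
 turn units [-0.016 -0.01  -0.   ]  shift units [-0.022  0.035  0.065]
 j [ 0.87  0.54 -0.32  1.5   0.18  1.13 -0.74]
```

```bash
python3 -m crank '[[[-0.01,-0.01,0,0,0.02,0.04,0]]]'; python3 -m crank '[[[0,0,0,0,0.01,0.04,0]]]'
```

```text
time: 11.4
tool_pos: [0.5072, -0.4283, 0.0802]
ee_rot: [-2.541, 1.846, -0.002]
ft_force: [0.5, 2.5, 6.7]
opening: 0.18
time: 11.5
tool_pos: [0.5073, -0.4284, 0.0798]
ee_rot: [-2.541, 1.846, -0.003]
ft_force: [-0.3, 2.6, 8.2]
opening: 0.17
```

```bash
python3 -m crank '[[[0,0,0,0,0,0.04,0]]]'
```

```text
time: 11.6
tool_pos: [0.5075, -0.4283, 0.0794]
ee_rot: [-2.541, 1.846, -0.004]
ft_force: [-2.4, 2.2, 8.3]
opening: 0.17
```

```bash
python3 -m crank '[[[-0.01,-0.01,0,0,0.02,0.04,0]]]'
```

```text
time: 11.7
tool_pos: [0.5073, -0.4284, 0.079]
ee_rot: [-2.541, 1.846, -0.001]
ft_force: [0.3, 2.0, 8.0]
opening: 0.173
```

```bash
python3 -m crank '[[[0,0,0,0,0.01,0.04,0]]]'
```

```text
time: 11.8
tool_pos: [0.5075, -0.4285, 0.0788]
ee_rot: [-2.541, 1.846, -0.003]
ft_force: [-1.0, 3.5, 9.3]
opening: 0.172
```

```bash
python3 -m crank '[[[0,0,0,0,0,0.05,0]]]'
```

```text
time: 11.9
tool_pos: [0.5076, -0.4285, 0.0785]
ee_rot: [-2.541, 1.846, -0.003]
ft_force: [-2.2, 2.8, 10.9]
opening: 0.173
```

```bash
python3 -m crank '[[[-0.01,-0.01,0,-0.01,0.01,0.05,0]]]'
```

```text
time: 12.0
tool_pos: [0.5076, -0.4285, 0.0783]
ee_rot: [-2.541, 1.846, -0.002]
ft_force: [-1.4, 2.3, 11.2]
opening: 0.175
```

```bash
python3 -m crank '[[[0,0,0,0,0,0.06,0]]]'
```

```text
time: 12.1
tool_pos: [0.5078, -0.4285, 0.0779]
ee_rot: [-2.541, 1.846, -0.002]
ft_force: [-2.6, 4.2, 11.5]
opening: 0.174
```

```bash
python3 -m crank '[[[-0.005,-0.005,0,-0.04,0.03,0.05,0]]]'
```

```text
time: 12.2
tool_pos: [0.5073, -0.4282, 0.0777]
ee_rot: [-2.541, 1.846, -0.003]
ft_force: [1.0, 1.6, 9.8]
opening: 0.171
```

```bash
python3 -m crank '[[[0,0,0,0,0.01,0.05,0]]]'
```

```text
time: 12.3
tool_pos: [0.5075, -0.4284, 0.0776]
ee_rot: [-2.541, 1.846, -0.005]
ft_force: [-1.6, 2.7, 9.6]
opening: 0.174
```

```bash
python3 -m crank '[[[-0.02,-0.01,0,-0.01,0.02,0.06,0]]]'
```

```text
time: 12.4
tool_pos: [0.5074, -0.4283, 0.077]
ee_rot: [2.541, -1.846, 0.003]
ft_force: [0.6, 2.4, 6.1]
opening: 0.178
```

```bash
python3 -m crank '[[[0,0,0,0,0,0.03,0]]]'
```

```text
time: 12.5
tool_pos: [0.5075, -0.4282, 0.0765]
ee_rot: [2.541, -1.846, 0.003]
ft_force: [-0.1, 2.6, 1.5]
opening: 0.174
```

```bash
python3 -m crank '[[[0,0,0,0,0,0.02,0]]]'
```

```text
time: 12.6
tool_pos: [0.5073, -0.4282, 0.0759]
ee_rot: [2.541, -1.846, 0.002]
ft_force: [0.3, 1.9, 3.3]
opening: 0.171
```

The force fell from about 12 N to about 4 N, so the spring has tripped. I ease off straight up.

```bash
python3 -m crank '[[[0,0,0,0,0,-0.2,0],[0,0,0,0,0,-0.2,0],[0,0,0,0,0,-0.2,0],[0,0,0,0,0,-0.2,0],[0,0,0,0,0,-0.2,0],[0,0,0,0,0,-0.2,0],[0,0,0,0,0,0,0]]]'
python3 -c "
from h import *
rep([.4822,-.1473,.18])"
```

```text
time: 13.3
tool_pos: [0.5058, -0.4287, 0.1066]
ee_rot: [2.54, -1.846, -0.002]
ft_force: [-0.2, -1.8, -0.2]
opening: 0.171
t 13.3 pos [ 0.5058 -0.4287  0.1066] F [-0.2 -1.8 -0.2] op 0.171 tilt z [-0.002 -0.001 -1.   ]
 turn units [ 0.016 -0.003 -0.   ]  shift units [-10.997  -2.57   -2.946]
 j [ 0.87  0.52 -0.32  1.47  0.17  1.18 -0.74]
```

```bash
python3 -m crank '[[[0.01,0,0,0,0,-0.5,0],[0,0,0,0,0,-0.7,0],[0,0,0,0,0,-0.7,0],[0,0,0,0,0,-0.7,0],[0,0,0,0,0,-0.4,0],[0,0,0,0,0,0,0]]]'
python3 -m crank '[[[0,0,0,-0.9,-0.21,0,0],[0,0,0,-0.9,-0.21,0,0],[0,0,0,-0.9,-0.21,0,0],[0,0,0,-0.9,-0.21,0,0],[0,0,0,-0.9,-0.21,0,0],[0,0,0,-0.9,-0.21,0,0],[0,0,0,-0.9,-0.21,0,0],[0,0,0,-0.9,-0.21,0,0]]]'
python3 -m crank '[[[0,0,0,-0.9,-0.21,0,0],[0,0,0,-0.9,-0.21,0,0],[0,0,0,-0.9,-0.21,0,0],[0,0,0,-0.5,-0.1,0,0],[0,0,0,0,0,0,0]]]'
python3 - <<'E'
from h import *
rep([.4822,-.1473,.14])
g=grab_frame("side");cv2.imwrite("pics/s4.png",g["img"])
E
```

```text
time: 13.9
tool_pos: [0.5051, -0.4288, 0.1872]
ee_rot: [2.54, -1.847, -0.001]
ft_force: [0.0, 0.9, -2.1]
opening: 0.17
time: 14.7
tool_pos: [0.4856, -0.2407, 0.1814]
ee_rot: [2.533, -1.853, -0.011]
ft_force: [-0.5, 0.0, -1.9]
opening: 0.175
time: 15.2
tool_pos: [0.4765, -0.1522, 0.179]
ee_rot: [2.536, -1.847, -0.017]
ft_force: [-0.5, -0.6, -2.8]
opening: 0.176
t 15.2 pos [ 0.4765 -0.1522  0.179 ] F [-0.5 -0.6 -2.8] op 0.176 tilt z [-0.0111  0.0028 -0.9999]
 turn units [ 0.069  0.044 -0.   ]  shift units [-0.108 -0.291  1.557]
 j [ 0.68  0.13 -0.49  1.81  0.07  1.23 -1.09]
```

```bash
python3 -m crank '[[[0.07,0.04,0,-0.11,-0.29,0.3,0],[0,0,0,0,0,0.4,0],[0,0,0,0,0,0.3,0],[0,0,0,0,0,0,0]]]' >/dev/null
python3 - <<'E'
from h import *
rep([.4822,-.1473,.14])
E
```

```text
t 15.65 pos [ 0.4826 -0.1518  0.1506] F [ 0.6 -0.1 -2.2] op 0.174 tilt z [-2.e-04 -1.e-04 -1.e+00]
 turn units [ 0.001 -0.    -0.   ]  shift units [-0.177 -0.04   0.424]
 j [ 0.67  0.16 -0.49  1.84  0.08  1.16 -1.12]
```

```bash
python3 -m crank '[[[0,0,0,-0.18,-0.04,0.1,0],[0,0,0,0,0,0,0]]]' >/dev/null
python3 - <<'E'
from h import *
rep([.4822,-.1473,.14])
g=grab_frame("side")
for z in(.06,.075,.105):print(proj(g,[.4822,-.1473,z]))
cv2.imwrite("pics/c5.png",cv2.resize(g["img"][180:270,290:410],(800,600),interpolation=2))
E
```

```text
t 15.85 pos [ 0.4818 -0.1474  0.1473] F [ 1.  -0.1 -2.1] op 0.171 tilt z [-1.2e-03  5.0e-04 -1.0e+00]
 turn units [ 0.007  0.006 -0.   ]  shift units [ 0.001 -0.015  0.292]
 j [ 0.67  0.16 -0.5   1.85  0.08  1.15 -1.13]
[346.17140938 244.50261479]
[346.16295382 238.76952249]
[346.14231595 227.13634299]
```

View pics/c5.png

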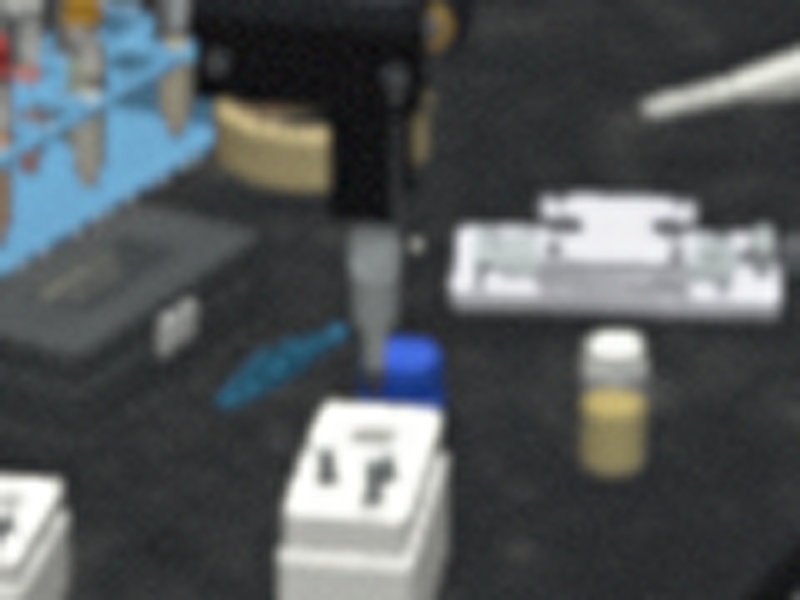

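The nose is directly above the well (well at crop (375,435), punch axis x≈374), and the jig looks undisturbed. Next I descend.

```bash
python3 -m crank '[[[0,0,0,0,-0.015,0.2,0],[0,0,0,0,0,0.2,0],[0,0,0,0,0,0,0]]]'
python3 -c "
from h import *
rep([.4822,-.1473,.11])"
```

```text
time: 16.2
tool_pos: [0.4827, -0.148, 0.1374]
ee_rot: [2.532, -1.859, 0.001]
ft_force: [-0.4, 0.2, -1.6]
opening: 0.172
t 16.2 pos [ 0.4827 -0.148   0.1374] F [-0.4  0.2 -1.6] op 0.172 tilt z [ 3.e-04 -6.e-04 -1.e+00]
 turn units [-0.001 -0.005 -0.   ]  shift units [-0.035  0.011  1.094]
 j [ 0.66  0.17 -0.5   1.86  0.09  1.13 -1.13]
```

```bash
python3 -m crank '[[[0,0,0,-0.035,0.015,0.2,0],[0,0,0,0,0,0,0],[0,0,0,0,0.01,0.2,0],[0,0,0,0,0,0,0]]]'
python3 -c "
from h import *
rep([.4822,-.1473,.105])"
python3 -m crank '[[[0,0,0,0,0.01,0.2,0],[0,0,0,0,0,0,0]]]'
python3 -c "
from h import *
rep([.4822,-.1473,.105])"
```

```text
time: 16.6
tool_pos: [0.4818, -0.1474, 0.1264]
ee_rot: [2.532, -1.859, 0.001]
ft_force: [-0.3, -0.3, -1.6]
opening: 0.174
t 16.6 pos [ 0.4818 -0.1474  0.1264] F [-0.3 -0.3 -1.6] op 0.174 tilt z [ 3.e-04 -6.e-04 -1.e+00]
 turn units [-0.001 -0.005  0.   ]  shift units [ 0.001 -0.018  0.858]
 j [ 0.66  0.18 -0.5   1.87  0.1   1.11 -1.14]
time: 16.8
tool_pos: [0.4815, -0.1475, 0.121]
ee_rot: [2.532, -1.859, 0.001]
ft_force: [0.3, 0.7, -1.4]
opening: 0.172
t 16.8 pos [ 0.4815 -0.1475  0.121 ] F [ 0.3  0.7 -1.4] op 0.172 tilt z [ 3.e-04 -6.e-04 -1.e+00]
 turn units [-0.001 -0.005  0.   ]  shift units [ 0.    -0.028  0.641]
 j [ 0.66  0.19 -0.5   1.88  0.1   1.1  -1.14]
```

```bash
python3 -m crank '[[[0,0,0,0,-0.028,0.2,0],[0,0,0,0,0,0,0],[0,0,0,0,0,0.2,0],[0,0,0,0,0,0,0],[0,0,0,0,0,0.12,0],[0,0,0,0,0,0,0]]]'
python3 -c "
from h import *
rep([.4822,-.1473,.09])"
```

```text
time: 17.4
tool_pos: [0.4823, -0.1473, 0.1069]
ee_rot: [2.532, -1.859, 0.001]
ft_force: [0.6, 0.0, -2.0]
opening: 0.174
t 17.4 pos [ 0.4823 -0.1473  0.1069] F [ 0.6  0.  -2. ] op 0.174 tilt z [ 4.e-04 -6.e-04 -1.e+00]
 turn units [-0.002 -0.005  0.   ]  shift units [-0.002  0.006  0.674]
 j [ 0.66  0.21 -0.5   1.89  0.11  1.07 -1.15]
```

```bash
python3 -m crank '[[[0,0,0,0,0,0.12,0],[0,0,0,0,0,0,0]]]'; python3 -m crank '[[[0,0,0,0,0,0.12,0],[0,0,0,0,0,0,0]]]'; python3 -m crank '[[[0,0,0,0,0,0.12,0],[0,0,0,0,0,0,0]]]'
python3 -c "
from h import *
rep([.4822,-.1473,.088])"
```

```text
time: 17.6
tool_pos: [0.4824, -0.1473, 0.1037]
ee_rot: [2.532, -1.859, 0.001]
ft_force: [-0.8, -0.6, -1.4]
opening: 0.174
time: 17.8
tool_pos: [0.4824, -0.1473, 0.1005]
ee_rot: [2.532, -1.859, 0.001]
ft_force: [-1.1, 0.4, -2.1]
opening: 0.172
time: 18.0
tool_pos: [0.4825, -0.1473, 0.0972]
ee_rot: [2.532, -1.859, 0.002]
ft_force: [0.2, -0.2, -2.4]
opening: 0.175
t 18.0 pos [ 0.4825 -0.1473  0.0972] F [ 0.2 -0.2 -2.4] op 0.175 tilt z [ 8.e-04 -7.e-04 -1.e+00]
 turn units [-0.004 -0.006  0.   ]  shift units [-0.005  0.01   0.369]
 j [ 0.65  0.22 -0.49  1.9   0.12  1.05 -1.16]
```

In the well with no side load. I continue to the seat.

```bash
python3 -m crank '[[[0,0,0,0,0,0.12,0],[0,0,0,0,0,0,0]]]'; python3 -m crank '[[[0,0,0,0,0,0.1,0],[0,0,0,0,0,0,0]]]'; python3 -m crank '[[[0,0,0,0,0.01,0.07,0],[0,0,0,0,0,0,0]]]'
python3 -c "
from h import *
rep([.4822,-.1473,.0876])"
```

```text
time: 18.2
tool_pos: [0.4825, -0.1473, 0.094]
ee_rot: [2.532, -1.859, 0.002]
ft_force: [-0.6, 0.6, -2.0]
opening: 0.173
time: 18.4
tool_pos: [0.4825, -0.1474, 0.0912]
ee_rot: [2.532, -1.859, 0.002]
ft_force: [0.8, -0.1, -3.2]
opening: 0.167
time: 18.6
tool_pos: [0.4822, -0.1474, 0.0893]
ee_rot: [2.532, -1.859, 0.002]
ft_force: [-0.2, 0.3, -2.5]
opening: 0.176
t 18.6 pos [ 0.4822 -0.1474  0.0893] F [-0.2  0.3 -2.5] op 0.176 tilt z [ 7.e-04 -7.e-04 -1.e+00]
 turn units [-0.003 -0.006  0.   ]  shift units [-0.006 -0.001  0.068]
 j [ 0.65  0.23 -0.49  1.91  0.13  1.03 -1.16]
```

```bash
python3 -m crank '[[[0,0,0,0,0,0.04,0],[0,0,0,0,0,0,0]]]'; python3 -m crank '[[[0,0,0,0,0,0.03,0]]]'; python3 -m crank '[[[0,0,0,0,0,0.03,0]]]'
```

```text
time: 18.8
tool_pos: [0.4823, -0.1475, 0.0883]
ee_rot: [2.532, -1.859, 0.002]
ft_force: [0.1, -0.0, -1.0]
opening: 0.169
time: 18.9
tool_pos: [0.4824, -0.1475, 0.0876]
ee_rot: [2.533, -1.859, 0.002]
ft_force: [-0.4, 0.5, -1.7]
opening: 0.17
time: 19.0
tool_pos: [0.4826, -0.1475, 0.0874]
ee_rot: [2.533, -1.859, 0.003]
ft_force: [-3.9, 1.3, 11.4]
opening: 0.173
```

Seated at the original height, with a firm stop. I release.

```bash
python3 -m crank '[[[0,0,0,0,0,0,0.4],[0,0,0,0,0,0,0.6],[0,0,0,0,0,0,0.8],[0,0,0,0,0,0,0.8],[0,0,0,0,0,0,0.8],[0,0,0,0,0,0,0.8],[0,0,0,0,0,0,0.8],[0,0,0,0,0,0,0.8]]]'
python3 -c "
from h import *
rep([.4822,-.1473,.0876])"
```

```text
time: 19.8
tool_pos: [0.4833, -0.1477, 0.088]
ee_rot: [-2.532, 1.859, -0.005]
ft_force: [0.4, -0.9, 0.5]
opening: 0.768
t 19.8 pos [ 0.4833 -0.1477  0.088 ] F [ 0.4 -0.9  0.5] op 0.768 tilt z [ 0.003  -0.0016 -1.    ]
 turn units [-0.017 -0.017 -0.   ]  shift units [-0.028  0.039  0.016]
 j [ 0.65  0.23 -0.49  1.91  0.13  1.03 -1.16]
```

```bash
python3 -m crank '[[[-0.01,-0.01,0,0,0,-0.4,0.8],[0,0,0,0,0,-0.6,0.8],[0,0,0,0,0,-0.6,0.8],[0,0,0,0,0,-0.8,0.8],[0,0,0,0,0,-0.8,0.8],[0,0,0,0,0,-0.8,0.8],[0,0,0,0,0,-0.8,0.8]]]'
python3 -m crank '[[[0,0,0,0.9,0.9,-0.3,0.8],[0,0,0,0.9,0.9,0,0.8],[0,0,0,0.9,0.9,0,0.8],[0,0,0,0.9,0.9,0,0.8],[0,0,0,0.9,0.9,0,0.8],[0,0,0,0.9,0.9,0,0.8],[0,0,0,0.9,0.9,0,0.8],[0,0,0,0.9,0.9,0,0.8]]]'
python3 -m crank '[[[0,0,0,0.9,0.9,0,0.8],[0,0,0,0.9,0.9,0,0.8],[0,0,0,0.9,0.9,0,0.8],[0,0,0,0.9,0.9,0,0.8],[0,0,0,0.9,0.9,0,0.8],[0,0,0,0.9,0.9,0,0.8],[0,0,0,0,0,0,0.8]]]'
python3 - <<'E'
from h import *
f=grab_frame("top");g=grab_frame("side");t=f["img"];s=g["img"]
a=cv2.resize(t[222:292,300:480],None,fx=4.4,fy=4.4,interpolation=2)
b=cv2.resize(s[195:290,320:420],None,fx=2.9,fy=2.9,interpolation=2)
c=np.zeros((a.shape[0]+b.shape[0],a.shape[1],3),np.uint8);c[:a.shape[0]]=a;c[a.shape[0]:,:b.shape[1]]=b
s0=cv2.imread("pics/side0.png");c[a.shape[0]:,300:300+b.shape[1]]=cv2.resize(s0[195:290,320:420],None,fx=2.9,fy=2.9,interpolation=2)
cv2.imwrite("pics/c6.png",c)
E
```

```text
time: 20.5
tool_pos: [0.4818, -0.1468, 0.2142]
ee_rot: [2.533, -1.858, -0.004]
ft_force: [0.3, 0.4, -0.4]
opening: 0.802
time: 21.3
tool_pos: [0.366, -0.3763, 0.2333]
ee_rot: [-2.542, 1.84, -0.016]
ft_force: [0.3, 1.0, -0.1]
opening: 0.799
time: 22.0
tool_pos: [0.2723, -0.5566, 0.239]
ee_rot: [-2.539, 1.847, -0.022]
ft_force: [0.7, -0.3, -0.2]
opening: 0.802
```

View pics/c6.png

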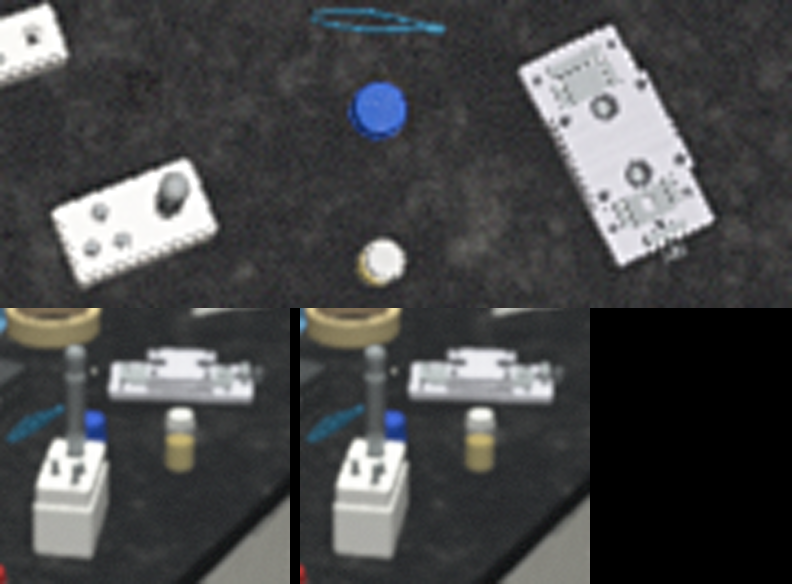

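The after and before views match: the punch cap is back at crop (173,183) and side (76,352), and the jig, coupon, vial and caps have not moved.

```bash
python3 -c "
from plant import *
print(job_done())"
```

```text
the job is handed in; nothing more can be done
None
```

The coupon has been punched through the guide bush at the hanging-hole end, the punch is back in its block, and the job is handed in at about 22 s of the 61 s.

- **Punching:** I pressed straight down. The contact force rose to about 13 N, then fell to about 4 N as the spring tripped. I went about 0.6 mm further to be sure it had tripped (about 5.5 N) and then lifted straight off. No reading while pressing came near the 20 N limit. Forces were read only at the end of each 0.1 s step.
- **Return:** the punch came down to a firm stop at the height it was picked up from, within 0.2 mm. That stop read about 11 N.
- **Last check:** the final top and side views match the first ones for the punch, jig, coupon, vial_2 and blue loose cap. I did not compare the red-capped vial closely.
- **Not confirmed:** the dot itself cannot be made out in the pictures; the only evidence for it is the drop in force. While pressing, the tool sat about 1 mm off the bush axis, with side forces up to about 5 N, and I corrected this on the way.

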